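# Set the address thumbwheel

## Task

The board on the mat is to be tested at address 5. On the grey two-wheel preset box, roll the left-hand knurled thumbwheel by its edge until the 5 stands centred in the window just to its left, and let go. Leave the right-hand wheel on its 2.

Things in the scene. Friction and masses are not known exactly. Their poses are not given: they have to be found in the camera images.
- preset_box: grey steel bench box, 124 (x) x 156 (y) x 83 mm high, fixed, flat top panel; origin at the centre of its underside, x away from the robot, y left, z up. Two equal black knurled thumbwheels, 72 mm apart, stand 18 mm proud through slots in the panel; axles along y, 53 mm above the table. Each has a small black-framed digit window on its left (+y)
- left_wheel (a joint): the left-hand (+y) wheel: radius 48 mm, 16 mm wide. Its drum of white digits 0 to 7, 45 degrees apart, shows in the window centred 22 mm to its left. Value in rad: digit n is centred at n*0.7854 (5 at 3.93; starts at 2.5 to 3.3). Grows as the top of the rim rolls away from the robot (+x). Friction about 1 N at the rim; stays where left
- right_wheel (a joint): the right-hand (-y) wheel: radius 48 mm, 16 mm wide. Its drum of white digits 0 to 7, 45 degrees apart, shows in the window centred 22 mm to its left. Value in rad: digit n is centred at n*0.7854 (2 at 1.57, where it starts). Grows as the top of the rim rolls away from the robot (+x). Friction about 1 N at the rim; stays where left
- left_wheel_top (a point): highest point of the left wheel's rim, mid-width, 101 mm above the table, 48 mm over the axle; fixed to the box, does not turn with the wheel; x away from the robot, y left along the axle, z up
- right_wheel_top (a point): highest point of the right wheel's rim, mid-width, 101 mm above the table, 48 mm over the axle; fixed to the box, does not turn with the wheel; x away from the robot, y left along the axle, z up

How it is judged:
At the end, for the whole second after the job is handed in: the left wheel rests with the 5 centred in its window (3.93 rad within 0.22 rad, about 12 degrees); the right wheel still shows its 2 (within 0.25 rad) (value of joint left_wheel between 3.707 and 4.147 rad and velocity of joint left_wheel between -0.05 and 0.05 rad/s and value of joint right_wheel between 1.32 and 1.82 rad); the robot touches nothing.
It fails at once if the right wheel is rolled off its 2 (more than 0.25 rad away) (value of joint right_wheel below 1.32 rad or value of joint right_wheel above 1.82 rad).
It also fails if it takes over 48 s, if anything falls off the work surface, if the arm or the gripper's body presses on something with over 40 N, if the wrist force passes 120 N, or if a joint passes its speed limit or range.

## Robot

A 6-joint arm with a two-finger parallel gripper is mounted at the origin on a cart in front of the work surface, level with it; the furniture and walls round the work are solid. World frame = base frame: x ahead of the robot, y to its left, z up, the work surface at z = 0. Lengths are in m, angles in rad, forces in N, time in s.
With the tool pointing down it reaches from about 0.35 to 0.725 m from the base axis. Payload 4.3 kg.
Tool frame: the origin (TCP) lies at the very end of the fingers, on their centre line; the grasp point (between the pads) lies 19 mm behind it; z points along the fingers, y is the line along which they close (so a half turn about z gives the same grasp; the last joint's range is limited). The gripper opens to 85 mm and grips with 20 to 120 N. Pads are 22 mm wide; open, the fingers measure 114 mm over their backs; the gripper's body (76 mm by 85 mm) begins 54 mm behind the grasp point. The pads swing forward as they close: fully open they stand 13 mm farther back than shut.
Start: joints at [-1.422, 0.377, 0.081, 1.274, 0, 1.46], TCP at [0.147, -0.556, 0.231] pointing down, gripper open.
Joint ranges: [-2.72, 2.72], [-0.84, 1.66], [-1.02, 1.22], [-1.77, 2.12], [-1.37, 1.28], [-3.14, 3.14]. Speed limits (rad/s): [2.57, 2.57, 3.14, 3.14, 3.14, 3.14].

## Interface

Orientations are given as a unit quaternion [x, y, z, w].
In Python, from plant import * gives the robot as it stands.
- The arm moves only by the tool move_arm, never from a script. Its argument "motion" is a list that holds one entry, the list of rows, each a list of 7 numbers: the turn, a rotation vector about the tool's x, y, z scaled (see below), then the shift along the tool's x, y, z scaled (see below), then the finger opening in mm, from 0 to 85.4. In form: [[[wx, wy, wz, x, y, z, claw], ...]]. A call has 1 to 8 rows; each row is the pose to reach, as a shift and turn from the pose commanded when the call began, along the tool's axes at that moment, turning the shorter way round; what a row does not reach only later rows make up. The controller multiplies each number of a shift by 0.15 m and each number of a turn by pi rad. A row lasts 1/12 s, in which the tool goes at most 41.7 mm and 7.16 degrees, less where a joint would pass 70% of its speed; a pose out of reach is approached as far as the arm can. A call with a number of a shift or a turn outside -1 to 1 is refused whole. A call with a gripper value outside its range is refused whole. The fingers move at their own pace and stop on an object; the grip force is fixed at half the most. Time passes only in rows, so rows that repeat a pose let the fingers close. It gives the time, the measured TCP pose, the force, the opening and the grip force at its end, in the units of the state.
- observe(): the state, without advancing time (a new reading comes with each control period).
- camera(name): name is "scene" or "top" or "wrist"; returns the picture (420x560x3 uint8, red, green, blue); there is no depth.
- camera_model(name): a dict with "K" (3x3 intrinsics, pixels), "T" (4x4, takes a point from camera to world coordinates). Camera axes: x right, y down, z forward; pixel columns grow to the right and rows downward; lengths in m; the calibration is good to about 2 mm. A picture is of the moment at which its call begins: read the wrist's pose just before it. camera_model takes no time and is no camera call; for the wrist camera it gives the pose at the moment of the call.
- hand_in(): hands the job in; it is judged then, once.
The state is a dict: "time_s": time; "joint_positions": joint angles; "joint_velocities": joint speeds; "tau": joint torques, N m; "ee_pos": TCP position; "tool_rot": TCP orientation; "ft_force": force on the tool from outside, world axes, zero at the start; "moment": the same for the moment, N m; "finger_gap": finger opening in m; "gripper_force": force on a finger pad.
Only numpy, scipy, OpenCV 4.12 (cv2) and the standard library are available. Lean on these libraries where they do the work, as an engineer would, in place of code of your own. Each camera call takes 0.05 s, during which the arm holds its last target. There are 200 camera calls.

## Working session

There is one attempt and no reset: what is moved stays moved. The work goes in short steps, Python scripts to look and compute and a tool call to move; the robot and the scene stay as the last step left them, time stands still between calls to the robot, and variables do not carry over. Pictures are saved under pics/ and viewed, at most 10 in all, crops included, and the job is handed in when it is done.

Besides the shell and the picture viewer there is one more tool, called as name([rows], argument=value, ...), one row to a line, values as JSON. move_arm: Moves the arm, as the interface text tells. Its arguments: {"type":"object","properties":{"motion":{"type":"array"}},"required":["motion"]}

```bash
mkdir -p pics
python3 - <<'E'
from plant import *
import cv2, numpy as np
s=observe(); print(s['time_s'],s['ee_pos'],s['tool_rot'],s['finger_gap'])
for n in ["scene","top"]:
    im=camera(n); cv2.imwrite(f"pics/{n}0.png",im[:,:,::-1]); m=camera_model(n); print(n,m['K'],m['T'])
a=cv2.imread("pics/scene0.png");b=cv2.imread("pics/top0.png")
cv2.imwrite("pics/both0.png",np.vstack([a,b])[:, :] if 0 else cv2.resize(np.hstack([a,b]),(800,300)))
E
```

```text
0.0 [ 0.14703815 -0.55521321  0.2303645 ] [ 9.91639162e-01  1.29037847e-01 -3.09424531e-05 -1.00288246e-03] 0.08523522670952237
scene [[514.82638294   0.         289.15713659]
 [  0.         514.82638294 210.83753405]
 [  0.           0.           1.        ]] [[-0.82400585 -0.37281435  0.4266425   0.16512943]
 [-0.5665576   0.54906564 -0.61444236  0.79170097]
 [-0.00518181 -0.74802164 -0.6636541   0.65821671]
 [ 0.          0.          0.          1.        ]]
top [[526.88487945   0.         277.35555886]
 [  0.         526.88487945 212.49226887]
 [  0.           0.           1.        ]] [[ 0.07211607 -0.97450786  0.21244693  0.35199445]
 [-0.9973775  -0.07176559  0.00937084  0.24050403]
 [ 0.00611443 -0.21256557 -0.97712767  0.9248944 ]
 [ 0.          0.          0.          1.        ]]
```

View pics/top0.png

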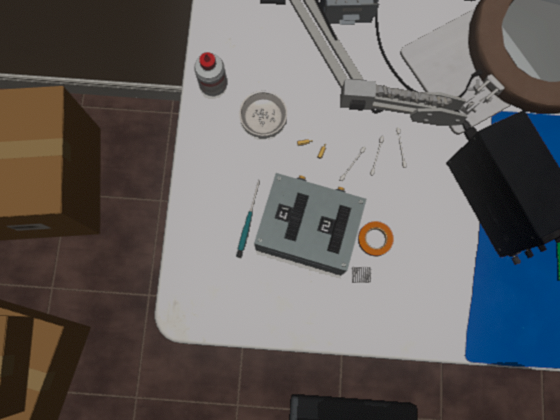

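View pics/scene0.png

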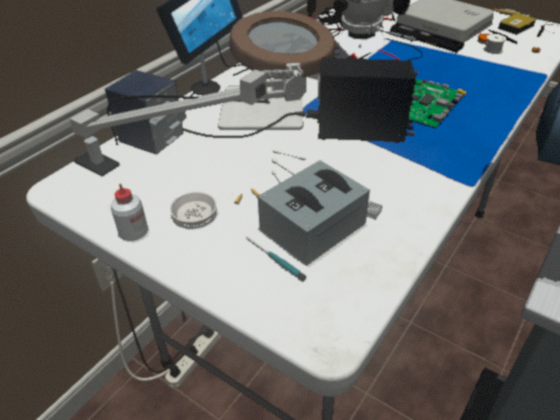

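The box lies in the top view around (312,222), with the left wheel at about (298,217) and the right one at (340,229). Its x axis is tilted slightly, and the lamp arm and black box are clear of it.

```bash
cat > h.py <<'E'
from plant import *
import cv2, numpy as np
def ray(m,uv,z):
    K,T=m['K'],m['T']; d=T[:3,:3]@np.linalg.inv(K)@np.array([uv[0],uv[1],1.]); o=T[:3,3]
    return o+d*(z-o[2])/d[2]
def proj(m,p):
    T=m['T']; q=m['K']@(T[:3,:3].T@(np.array(p)-T[:3,3])); return q[:2]/q[2]
E
python3 - <<'E'
from h import *
im=cv2.imread("pics/top0.png"); m=camera_model("top")
print(im[200,330],im[240,290],im[215,298],im[262,300],im[150,300])
g=cv2.cvtColor(im,cv2.COLOR_BGR2GRAY).astype(int)
x0,y0,x1,y1=245,165,380,285
c=g[y0:y1,x0:x1]
# panel corners: fit via homography to panel plane: project image to z=.083 plane
mask=((c<165)&(c>85)).astype(np.uint8)
mask=cv2.morphologyEx(mask,cv2.MORPH_OPEN,np.ones((3,3)))
cs,_=cv2.findContours(mask,cv2.RETR_EXTERNAL,cv2.CHAIN_APPROX_NONE)
k=max(cs,key=cv2.contourArea)
P=np.array([ray(m,(p[0][0]+x0,p[0][1]+y0),.083)[:2] for p in k])
r=cv2.minAreaRect((P*1000).astype(np.float32)); print(r, cv2.boxPoints(r))
dm=(c<50).astype(np.uint8)
cs,_=cv2.findContours(dm,cv2.RETR_EXTERNAL,cv2.CHAIN_APPROX_NONE)
for k in cs:
    if cv2.contourArea(k)>80:
        mm=cv2.boundingRect(k); print(cv2.contourArea(k),mm[0]+x0,mm[1]+y0,mm[2:])
cr=cv2.resize(im[y0:y1,x0:x1],None,fx=4,fy=4,interpolation=cv2.INTER_CUBIC)
sc=cv2.resize(cv2.imread("pics/scene0.png")[155:265,250:385],None,fx=2,fy=2,interpolation=cv2.INTER_CUBIC)
o=np.zeros((480,800,3),np.uint8);o[:480,:540]=cr;o[:220,540:800]=sc[:,:260]
cv2.imwrite("pics/crop0.png",o)
E
```

```text
[115 116 110] [96 96 90] [39 38 39] [49 49 48] [173 173 175]
((525.22705078125, 172.41796875), (201.14048767089844, 132.01168823242188), 77.55628204345703) [[439.10086   88.43328 ]
 [568.0114    59.987328]
 [611.3533   256.40265 ]
 [482.4427   284.8486  ]]
127.0 256 245 (88, 29)
532.5 318 206 (32, 47)
505.0 276 193 (32, 47)
```

View pics/crop0.png

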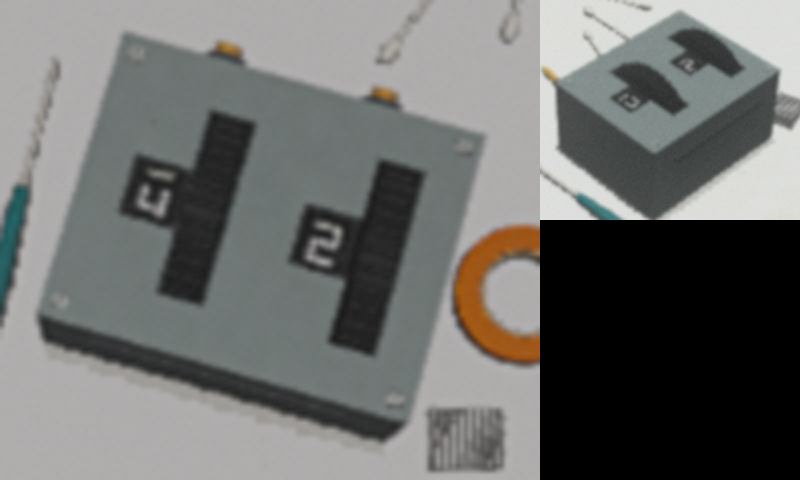

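The left window shows a digit partly out of centre, at crop (155,195). The right one shows 2. The panel corners are clear at (122,33), (485,135), (405,418) and (40,317).

```bash
cat >> h.py <<'E'
from scipy.spatial.transform import Rotation as R
def plan(tgt,rv):  # tgt world pos, R target -> scaled shift and turn
    s=observe(); A=R.from_quat(s['tool_rot'])
    print('t',s['time_s'],'shift',np.round(A.inv().apply(np.array(tgt)-s['ee_pos'])/.15,3),'turn',np.round((A.inv()*rv).as_rotvec()/np.pi,3), 'F',np.round(s['ft_force'],1))
E
python3 - <<'E'
from h import *
m=camera_model("top")
c=np.array([(122,33),(485,135),(405,418),(40,317)])/4+[245,165]
P=np.array([ray(m,p,.083) for p in c]); print(P.round(4))
ctr=P.mean(0); ey=(P[0]-P[1]+P[3]-P[2])[:2]; ex=(P[0]-P[3]+P[1]-P[2])[:2]
print('size',[np.linalg.norm(v)/2 for v in (ex,ey)]); 
yaw=np.mean([np.arctan2(ex[1],ex[0]),np.arctan2(-ey[0],ey[1])]); print(ctr,yaw)
# wheel tops from slot silhouettes
for q in [((210,112),(255,124),(202,304),(158,292)),((380,160),(424,172),(376,354),(331,344))]:
    w=np.mean([ray(m,np.array(p)/4+[245,165],.083) for p in q],0); w2=np.mean([ray(m,np.array(p)/4+[245,165],.092) for p in q],0);print('wheel',w,w2)
T=camera_model("wrist"); s=observe()
A=R.from_quat(s['tool_rot']); print('cam in tool',A.inv().apply(T['T'][:3,3]-s['ee_pos']),(A.inv().as_matrix()@T['T'][:3,:3]).round(3)); print(T['K'])
print(A.as_matrix().round(3))
E
```

```text
[[0.6014 0.2565 0.083 ]
 [0.5689 0.1043 0.083 ]
 [0.4501 0.132  0.083 ]
 [0.4801 0.2808 0.083 ]]
size [np.float64(0.12283578876383135), np.float64(0.15369378436472259)]
[0.52511037 0.19337939 0.083     ] -0.20902962846549217
wheel [0.53018879 0.21668919 0.083     ] [0.52828386 0.21694378 0.092     ]
wheel [0.51480831 0.14585978 0.083     ] [0.5130678  0.14687154 0.092     ]
cam in tool [ 0.08230532  0.00048842 -0.14274453] [[-0.    -0.948 -0.318]
 [ 1.    -0.    -0.   ]
 [ 0.    -0.318  0.948]]
[[320.67332796   0.         278.63077282]
 [  0.         320.67332796 215.06347034]
 [  0.           0.           1.        ]]
[[ 0.967  0.256 -0.   ]
 [ 0.256 -0.967  0.002]
 [ 0.    -0.002 -1.   ]]
```

Run:
```python
from h import *
m=camera_model("top"); ms=camera_model("scene")
for p in [(447,160),(515,260),(350,95)]:
    print(p,[ray(m,p,z).round(3) for z in (0,.1,.2,.3)])
# black box top corner in scene (318,62),(412,72) rows vs bottom (318,132)
for p in [(320,60),(320,130),(405,138),(410,66)]: print('sc',p,[ray(ms,p,z).round(3) for z in (0,.1,.2,.3)])
yaw=-.211
ex=np.array([np.cos(yaw),np.sin(yaw),0]);ey=np.array([-ex[1],ex[0],0])
Rt=R.from_matrix(np.column_stack([-ex,ey,[0,0,-1]]))
plan(np.array([.529,.217,.23])-ex*0.0,Rt)
```

```text
(447, 160) [array([ 0.675, -0.055,  0.   ]), array([ 0.64 , -0.023,  0.1  ]), array([0.605, 0.009, 0.2  ]), array([0.57 , 0.041, 0.3  ])]
(515, 260) [array([ 0.498, -0.176,  0.   ]), array([ 0.482, -0.131,  0.1  ]), array([ 0.467, -0.086,  0.2  ]), array([ 0.451, -0.041,  0.3  ])]
(350, 95) [array([0.79 , 0.129, 0.   ]), array([0.742, 0.141, 0.1  ]), array([0.695, 0.153, 0.2  ]), array([0.648, 0.165, 0.3  ])]
sc (320, 60) [array([ 0.885, -0.406,  0.   ]), array([ 0.776, -0.224,  0.1  ]), array([ 0.666, -0.042,  0.2  ]), array([0.557, 0.14 , 0.3  ])]
sc (320, 130) [array([ 0.69 , -0.093,  0.   ]), array([0.61 , 0.041, 0.1  ]), array([0.531, 0.176, 0.2  ]), array([0.451, 0.31 , 0.3  ])]
sc (405, 138) [array([ 0.511, -0.173,  0.   ]), array([ 0.459, -0.027,  0.1  ]), array([0.406, 0.12 , 0.2  ]), array([0.354, 0.266, 0.3  ])]
sc (410, 66) [array([ 0.655, -0.515,  0.   ]), array([ 0.58 , -0.316,  0.1  ]), array([ 0.506, -0.118,  0.2  ]), array([0.432, 0.081, 0.3  ])]
t 0.1 shift [ 3.779 -4.325  0.012] turn [-0.    -0.001 -0.85 ] F [ 0.9  0.2 -0.2]
```

move_arm([
  [[0, 0, -0.28, 0.85, -0.97, -0.25, 60], [0, 0, -0.28, 0.85, -0.97, -0.25, 60], [0, 0, -0.28, 0.85, -0.97, -0.25, 60], [0, 0, -0.28, 0.85, -0.97, -0.25, 60], [0, 0, -0.28, 0.85, -0.97, -0.25, 60], [0, 0, -0.28, 0.85, -0.97, -0.25, 60], [0, 0, -0.28, 0.85, -0.97, -0.25, 60], [0, 0, -0.28, 0.85, -0.97, -0.25, 60]],
])

```text
time_s: 0.77
ee_pos: [0.2334, -0.3818, 0.2688]
tool_rot: [0.841, 0.54, -0.0, -0.0]
ft_force: [-0.4, 0.7, -0.1]
finger_gap: 0.06
gripper_force: 0.0
```

```bash
cat >> h.py <<'E'
yaw=-.211
ex=np.array([np.cos(yaw),np.sin(yaw),0]);ey=np.array([-ex[1],ex[0],0])
Rt=R.from_matrix(np.column_stack([-ex,ey,[0,0,-1]]))
W=np.array([.529,.217,.0])
E
python3 -c "
from h import *
s=observe();print(s['ee_pos'],s['joint_positions']);plan(W+[0,0,.25],Rt)"
```

```text
[ 0.2334486  -0.3817943   0.26878347] [-1.16387934e+00  1.09464137e-01 -1.72881523e-01  1.28850147e+00
 -6.46288287e-05  8.35790924e-01]
t 0.7667 shift [4.45  0.132 0.125] turn [-0.    -0.    -0.569] F [-0.4  0.7 -0.1]
```

move_arm([
  [[0, 0, -0.14, 0.98, 0.2, 0, 60], [0, 0, -0.14, 0.98, 0.2, 0, 60], [0, 0, -0.14, 0.98, 0.2, 0, 60], [0, 0, -0.14, 0.98, 0.2, 0, 60], [0, 0, -0.14, 0.98, 0.2, 0, 60]],
])

```text
time_s: 1.18
ee_pos: [0.3235, -0.2583, 0.2685]
tool_rot: [0.703, 0.711, 0.001, -0.001]
ft_force: [-0.9, -0.5, -0.7]
finger_gap: 0.0597
gripper_force: 0.0
```

```bash
python3 -c "
from h import *
s=observe();print(s['ee_pos'],s['joint_positions']);plan(W+[0,0,.25],Rt)"
```

```text
[ 0.32352216 -0.25827614  0.26849354] [-0.82865581  0.04276782 -0.24682382  1.28264595  0.00187676  0.73082684]
t 1.1833 shift [3.153 1.406 0.131] turn [ 0.001 -0.001 -0.429] F [-0.9 -0.5 -0.7]
```

move_arm([
  [[0, 0, 0, 0.98, 0.3, 0, 60], [0, 0, 0, 0.98, 0.3, 0, 60], [0, 0, 0, 0.98, 0.3, 0, 60], [0, 0, 0, 0.98, 0.3, 0, 60], [0, 0, 0, 0.98, 0.3, 0, 60]],
])

```text
time_s: 1.6
ee_pos: [0.3662, -0.1107, 0.2686]
tool_rot: [0.704, 0.71, 0.001, -0.001]
ft_force: [-0.7, -0.6, 1.5]
finger_gap: 0.0603
gripper_force: 0.0
```

move_arm([
  [[0, 0, 0, 0.98, 0.1, 0, 60], [0, 0, 0, 0.98, 0.1, 0, 60], [0, 0, 0, 0.98, 0.1, 0, 60], [0, 0, 0, 0.98, 0.1, 0, 60], [0, 0, 0, 0.98, 0.1, 0, 60]],
])

```text
time_s: 2.02
ee_pos: [0.3799, 0.0353, 0.2685]
tool_rot: [0.704, 0.71, 0.0, -0.001]
ft_force: [-0.3, -0.9, -0.7]
finger_gap: 0.0598
gripper_force: 0.0
```

```bash
python3 -c "
from h import *
s=observe();print(s['ee_pos'],s['joint_positions']);plan(W-ex*.05+[0,0,.22],Rt)"
```

```text
[0.37991044 0.03525431 0.26850106] [-7.50963890e-02 -2.39488809e-02 -3.14323754e-01  1.28093559e+00
  1.15238406e-03  1.48674320e+00]
t 2.0167 shift [1.275 0.68  0.325] turn [ 0.   -0.   -0.43] F [-0.3 -0.9 -0.7]
```

move_arm([
  [[0, 0, -0.3, 1, 0.5, 0, 60], [0, 0, -0.3, 1, 0.5, 0, 60], [0, 0, -0.3, 1, 0.5, 0, 60], [0, 0, -0.3, 1, 0.5, 0, 60], [0, 0, -0.3, 1, 0.5, 0, 60], [0, 0, -0.3, 1, 0.5, 0, 60], [0, 0, -0.3, 1, 0.5, 0, 60], [0, 0, -0.3, 1, 0.5, 0, 60]],
])

```text
time_s: 2.68
ee_pos: [0.4545, 0.1821, 0.2681]
tool_rot: [0.305, 0.952, -0.001, -0.0]
ft_force: [-0.1, 0.8, 0.4]
finger_gap: 0.06
gripper_force: 0.0
```

```bash
python3 -c "
from h import *
s=observe();print(s['ee_pos'],s['joint_positions']);plan(W-ex*.05+[0,0,.2],Rt)"
```

```text
[0.45447293 0.1820997  0.26806129] [ 2.52040168e-01  1.95964052e-01 -7.14025052e-02  1.30468130e+00
 -9.33899629e-04  8.71419961e-01]
t 2.6833 shift [0.036 0.346 0.453] turn [-0.   -0.   -0.13] F [-0.1  0.8  0.4]
```

move_arm([
  [[0, 0, -0.13, 0.04, 0.35, 0.45, 60], [0, 0, -0.13, 0.04, 0.35, 0.45, 60], [0, 0, -0.13, 0.04, 0.35, 0.45, 60], [0, 0, -0.13, 0.04, 0.35, 0.45, 60], [0, 0, -0.13, 0.04, 0.35, 0.45, 60], [0, 0, -0.13, 0.04, 0.35, 0.45, 60]],
])

```text
time_s: 3.18
ee_pos: [0.48, 0.2283, 0.2009]
tool_rot: [0.108, 0.994, -0.0, -0.0]
ft_force: [-0.1, 0.5, 1.3]
finger_gap: 0.0604
gripper_force: 0.0
```

Run:
```python
from h import *
m=camera_model("wrist"); im=camera("wrist")[:,:,::-1]; np.savez('w1.npz',**m)
cv2.imwrite("pics/w1.png",im)
s=observe();print(s['ee_pos']);plan(W+[0,0,.2],Rt)
for z in (.101,):
    for w in (W,W-.072*ey): print(proj(m,w+[0,0,z]))
```

```text
[0.48006137 0.22846296 0.20127766]
t 3.2333 shift [-0.335 -0.005  0.009] turn [-0.     0.    -0.002] F [ 0.4 -0.4 -0.5]
[278.4302678 271.0210734]
[193.56318555 271.46931538]
```

View pics/w1.png

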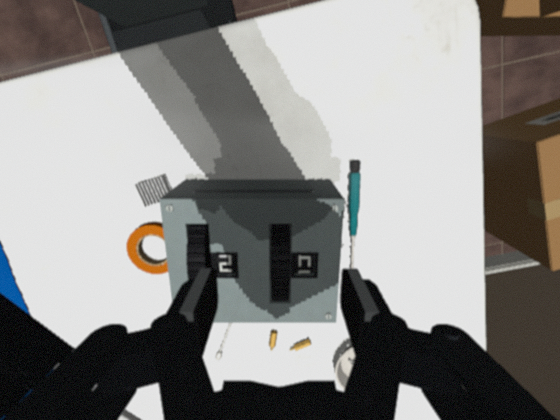

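The wrist view has the robot side at the top. The left wheel sits at cols 270–291 (rows 224–303) between the fingers, and its window is at (305,265). I'll refine the position and enlarge the digit.

Run:
```python
from h import *
m=np.load('w1.npz'); im=cv2.imread("pics/w1.png"); g=cv2.cvtColor(im,cv2.COLOR_BGR2GRAY)
print(g[225:306:8,262:300:2])
c=im[220:308,180:325]
cv2.imwrite("pics/w1c.png",cv2.rotate(cv2.resize(cv2.convertScaleAbs(c,alpha=1.6),None,fx=5,fy=5,interpolation=cv2.INTER_CUBIC),cv2.ROTATE_180))
```

```text
[[ 60  59  59  43  36  15   5  19  20  15   7  20   6  21  34  51  57  61
   55]
 [ 54  55  53  52  34  19   3  16  16  17  20  18  13  18  34  51  55  67
   70]
 [ 80  83  80  76  37  18  16   9   5  12   8   2  15  11  35  73  83  78
   79]
 [ 79  81  84  76  34  20  23  18  24  10  21  24  14  24  39  77  82  81
   79]
 [ 79  76  80  69  31  21  33  24  19  22  19  23  18  22  23  22   6  20
   75]
 [ 78  81  76  72  37  28  23  24  25  14  19  19  18  12  26  22   6  11
   64]
 [ 78  81  83  75  40  12  20  14  22  11  19  11  18  12  20  20  27  34
   63]
 [ 81  77  80  76  44  19  13  14   9  16   3  19  21  21  50  76  81  78
   83]
 [ 79  80  76  78  47  23   9  15  10  15   1   8  20  16  56  77  81  74
   75]
 [ 80  78  81  74  55  18  19  20  17  19  19  12  19  26  57  78  78  78
   77]
 [ 79  78  76  74  76  75  80  78  81  76  78  79  79  81  78  86 103 139
  144]]
```

View pics/w1c.png

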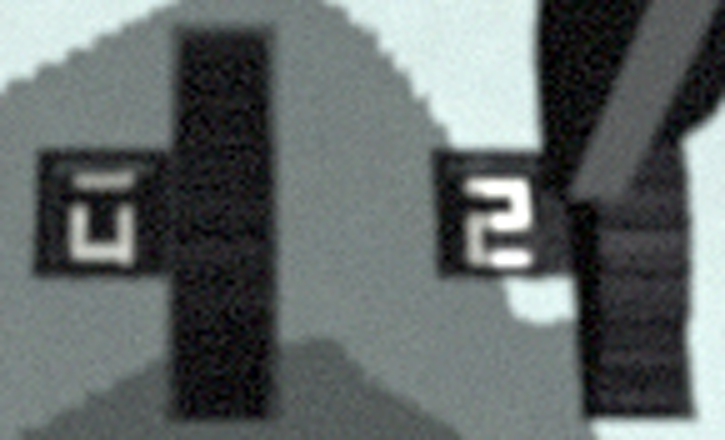

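The left window shows the bottom bar of the 3 leaving at the top and the upper part of a 4 entering, so the wheel is at about 2.9 rad and needs about +1.0 rad (59°). I'll grip the wheel across its faces and swing the tool about the axle, −15° to +15°, twice.

```bash
cat >> h.py <<'E'
W=W+.0013*ey
def pose(th,r): # degrees, m
    t=np.radians(th); return W+[0,0,.053]+r*(np.sin(t)*ex+np.cos(t)*np.array([0,0,1])), R.from_rotvec(ey*t)*Rt
E
python3 - <<'E'
from h import *
m=np.load('w1.npz')
print(proj(m,W-.0375*ex+[0,0,.083]),proj(m,W+.0375*ex+[0,0,.083]))
plan(*pose(-15,.09)); plan(*pose(-15,.039))
d=np.radians(np.arange(1,9)*3.75)
print([[0,round(a/np.pi,3),0,round(-.039*np.sin(a)/.15,3),0,round(.039*(1-np.cos(a))/.15,3)] for a in d])
E
```

```text
[279.6805742  222.18909725] [280.09357453 297.39782252]
t 3.2333 shift [-0.18   0.003  0.409] turn [-0.    -0.083 -0.002] F [ 0.4 -0.4 -0.5]
t 3.2333 shift [-0.267  0.004  0.737] turn [-0.    -0.083 -0.002] F [ 0.4 -0.4 -0.5]
[[0, np.float64(0.021), 0, np.float64(-0.017), 0, np.float64(0.001)], [0, np.float64(0.042), 0, np.float64(-0.034), 0, np.float64(0.002)], [0, np.float64(0.062), 0, np.float64(-0.051), 0, np.float64(0.005)], [0, np.float64(0.083), 0, np.float64(-0.067), 0, np.float64(0.009)], [0, np.float64(0.104), 0, np.float64(-0.084), 0, np.float64(0.014)], [0, np.float64(0.125), 0, np.float64(-0.099), 0, np.float64(0.02)], [0, np.float64(0.146), 0, np.float64(-0.115), 0, np.float64(0.027)], [0, np.float64(0.167), 0, np.float64(-0.13), 0, np.float64(0.035)]]
```

```bash
echo "W=W+.003*ex" >> h.py; python3 -c "
from h import *
plan(*pose(-15,.09)); plan(*pose(-15,.039))"
```

```text
t 3.2333 shift [-0.2    0.003  0.409] turn [-0.    -0.083 -0.002] F [ 0.4 -0.4 -0.5]
t 3.2333 shift [-0.287  0.004  0.737] turn [-0.    -0.083 -0.002] F [ 0.4 -0.4 -0.5]
```

move_arm([
  [[0, -0.083, 0, -0.2, 0.004, 0.41, 40], [0, -0.083, 0, -0.2, 0.004, 0.41, 40], [0, -0.083, 0, -0.2, 0.004, 0.41, 40], [0, -0.083, 0, -0.2, 0.004, 0.41, 40], [0, -0.083, 0, -0.24, 0.004, 0.57, 40], [0, -0.083, 0, -0.26, 0.004, 0.65, 40], [0, -0.083, 0, -0.26, 0.004, 0.65, 40]],
])

```text
time_s: 3.82
ee_pos: [0.5177, 0.221, 0.1029]
tool_rot: [0.106, 0.986, -0.014, 0.128]
ft_force: [0.0, 0.1, 0.1]
finger_gap: 0.04
gripper_force: 0.0
```

```bash
python3 -c "
from h import *
plan(*pose(-15,.039)); s=observe(); print(s['finger_gap'])
cv2.imwrite('pics/w2.png',camera('wrist')[:,:,::-1])"
```

```text
t 3.8167 shift [-0.01  -0.001  0.087] turn [-0.001 -0.001 -0.001] F [0.  0.1 0.1]
0.03995504205589827
```

View pics/w2.png

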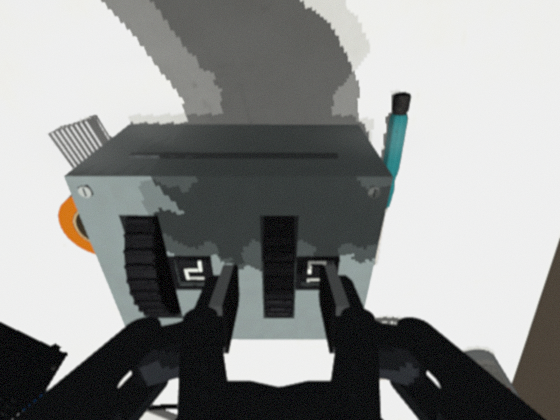

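The wheel (cols 262–298) is centred between the fingers. I'll go in the last 13 mm and close.

move_arm([
  [[0, 0, 0, -0.01, 0, 0.05, 40], [0, 0, 0, -0.01, 0, 0.087, 40], [0, 0, 0, -0.01, 0, 0.087, 30], [0, 0, 0, -0.01, 0, 0.087, 5], [0, 0, 0, -0.01, 0, 0.087, 5], [0, 0, 0, -0.01, 0, 0.087, 5], [0, 0, 0, -0.01, 0, 0.087, 5], [0, 0, 0, -0.01, 0, 0.087, 5]],
])

```text
time_s: 4.53
ee_pos: [0.5224, 0.2201, 0.092]
tool_rot: [0.105, 0.986, -0.015, 0.13]
ft_force: [-1.8, -4.8, 5.4]
finger_gap: 0.0138
gripper_force: 59.2
```

move_arm([
  [[0, 0.021, 0, -0.017, 0, 0.001, 5], [0, 0.042, 0, -0.034, 0, 0.002, 5], [0, 0.062, 0, -0.051, 0, 0.005, 5], [0, 0.083, 0, -0.067, 0, 0.009, 5], [0, 0.104, 0, -0.084, 0, 0.014, 5], [0, 0.125, 0, -0.099, 0, 0.02, 5], [0, 0.146, 0, -0.115, 0, 0.027, 5], [0, 0.167, 0, -0.13, 0, 0.035, 5]],
])

```text
time_s: 5.2
ee_pos: [0.5423, 0.2157, 0.0918]
tool_rot: [0.105, 0.986, 0.013, -0.132]
ft_force: [0.4, -4.6, 1.2]
finger_gap: 0.0138
gripper_force: 60.0
```

Run:
```python
from h import *
plan(*pose(15,.039)); s=observe(); print(s['finger_gap'])
im=camera('wrist')[:,:,::-1]; t=camera('top')[:,:,::-1]
cv2.imwrite('pics/w3.png',np.hstack([cv2.rotate(cv2.resize(im[180:360,60:420],(720,360)),cv2.ROTATE_180)]))
```

```text
t 5.2 shift [-0.001 -0.002  0.008] turn [-0.    -0.001 -0.001] F [ 0.4 -4.6  1.2]
0.013785697948565503
```

View pics/w3.png

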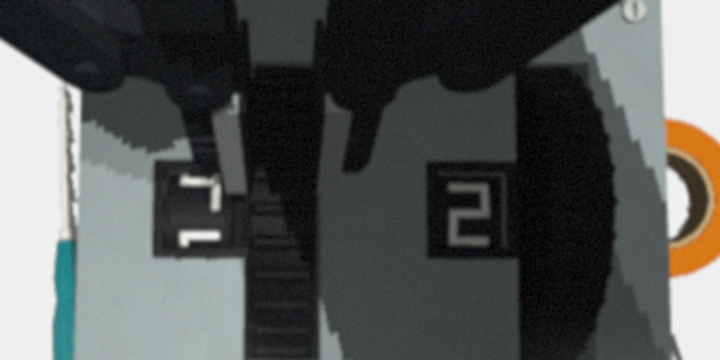

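The swing worked: the 4 is leaving at the top and the 5's top bar is entering below, with about 29° to go. The 2 hasn't moved. I'll open, swing back along the arc, re-grip and repeat.

move_arm([
  [[0, 0, 0, 0, 0, 0, 40], [0, 0, 0, 0, 0, 0, 40], [0, 0, 0, 0, 0, 0, 40], [0, 0, 0, 0, 0, 0, 40], [0, 0, 0, 0, 0, 0, 40], [0, 0, 0, 0, 0, 0, 40]],
])

```text
time_s: 5.8
ee_pos: [0.5418, 0.2169, 0.0917]
tool_rot: [0.105, 0.986, 0.014, -0.131]
ft_force: [-1.3, 0.1, -0.0]
finger_gap: 0.0401
gripper_force: 0.0
```

move_arm([
  [[0, -0.021, 0, 0.017, 0, 0.001, 40], [0, -0.042, 0, 0.034, 0, 0.002, 40], [0, -0.062, 0, 0.051, 0, 0.005, 40], [0, -0.083, 0, 0.067, 0, 0.009, 40], [0, -0.104, 0, 0.084, 0, 0.014, 40], [0, -0.125, 0, 0.099, 0, 0.02, 40], [0, -0.146, 0, 0.115, 0, 0.027, 40], [0, -0.167, 0, 0.13, 0, 0.035, 40]],
])

```text
time_s: 6.47
ee_pos: [0.5221, 0.2211, 0.0923]
tool_rot: [0.105, 0.986, -0.013, 0.131]
ft_force: [0.5, 0.5, 0.3]
finger_gap: 0.0398
gripper_force: 0.0
```

Run:
```python
from h import *
plan(*pose(-15,.039)); s=observe(); print(s['finger_gap'])
im=camera('wrist')[:,:,::-1]
cv2.imwrite('pics/w4.png',cv2.rotate(cv2.resize(im[180:360,60:420],(720,360)),cv2.ROTATE_180))
```

```text
t 6.4667 shift [-0.    -0.008  0.011] turn [ 0.     0.001 -0.   ] F [0.5 0.5 0.3]
0.03983984471245803
```

View pics/w4.png

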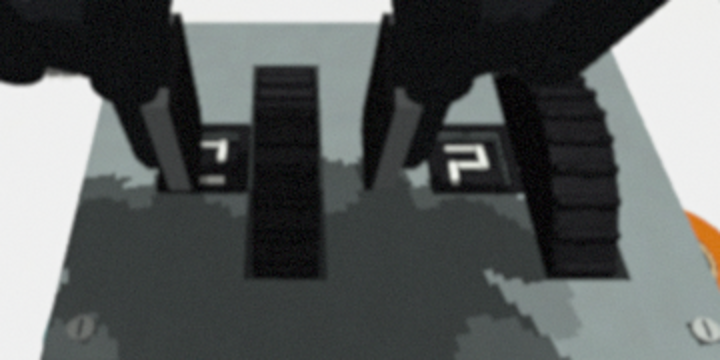

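The wheel held its place. I'll re-grip and make the second stroke.

move_arm([
  [[0, 0, 0, 0, -0.004, 0.008, 30], [0, 0, 0, 0, -0.004, 0.008, 5], [0, 0, 0, 0, -0.004, 0.008, 5], [0, 0, 0, 0, -0.004, 0.008, 5], [0, 0, 0, 0, -0.004, 0.008, 5], [0, 0, 0, 0, -0.004, 0.008, 5]],
])

```text
time_s: 7.02
ee_pos: [0.5233, 0.2199, 0.0911]
tool_rot: [0.106, 0.986, -0.014, 0.129]
ft_force: [-5.5, -1.3, 6.9]
finger_gap: 0.0138
gripper_force: 59.2
```

move_arm([
  [[0, 0.021, 0, -0.017, 0, 0.001, 5], [0, 0.042, 0, -0.034, 0, 0.002, 5], [0, 0.062, 0, -0.051, 0, 0.005, 5], [0, 0.083, 0, -0.067, 0, 0.009, 5], [0, 0.104, 0, -0.084, 0, 0.014, 5], [0, 0.125, 0, -0.099, 0, 0.02, 5], [0, 0.146, 0, -0.115, 0, 0.027, 5], [0, 0.167, 0, -0.13, 0, 0.035, 5]],
])

```text
time_s: 7.68
ee_pos: [0.5429, 0.2155, 0.0905]
tool_rot: [0.106, 0.985, 0.015, -0.133]
ft_force: [-2.6, 0.1, -1.6]
finger_gap: 0.0136
gripper_force: 59.7
```

move_arm([
  [[0, 0, 0, 0, 0, 0, 40], [0, 0, 0, 0, 0, 0, 40], [0, 0, 0, 0, 0, 0, 40], [0, 0, 0, 0, 0, 0, 40], [0, 0, 0, 0, 0, 0, 40], [0, 0, 0, 0, 0, 0, 40]],
])

```text
time_s: 8.18
ee_pos: [0.5419, 0.2162, 0.0911]
tool_rot: [0.105, 0.986, 0.014, -0.13]
ft_force: [-0.9, 0.2, 0.1]
finger_gap: 0.0401
gripper_force: 0.0
```

move_arm([
  [[0, 0, 0, 0, 0, -0.1, 40], [0, 0, 0, 0, 0, -0.3, 40], [0, -0.083, 0, 0.25, 0, -0.6, 40], [0, -0.083, 0, 0.25, 0, -0.6, 40], [0, -0.083, 0, 0.25, 0, -0.6, 40], [0, -0.083, 0, 0.25, 0, -0.6, 40], [0, -0.083, 0, 0.25, 0, -0.6, 40], [0, -0.083, 0, 0.25, 0, -0.6, 40]],
])

```text
time_s: 8.85
ee_pos: [0.5301, 0.2184, 0.1869]
tool_rot: [0.106, 0.994, 0.0, -0.002]
ft_force: [-0.1, 0.2, -0.3]
finger_gap: 0.0398
gripper_force: 0.0
```

Run:
```python
from h import *
m=camera_model('wrist'); im=camera('wrist')[:,:,::-1]; t=camera('top')[:,:,::-1]
u,v=proj(m,W+[0,0,.09]).astype(int); print(u,v,observe()['ee_pos'])
c=im[v-60:v+60,u-110:u+60]
cv2.imwrite('pics/w5.png',cv2.rotate(cv2.resize(cv2.convertScaleAbs(c,alpha=1.4),None,fx=4,fy=4,interpolation=cv2.INTER_CUBIC),cv2.ROTATE_180))
```

```text
278 219 [0.53051421 0.21816658 0.18635076]
```

View pics/w5.png

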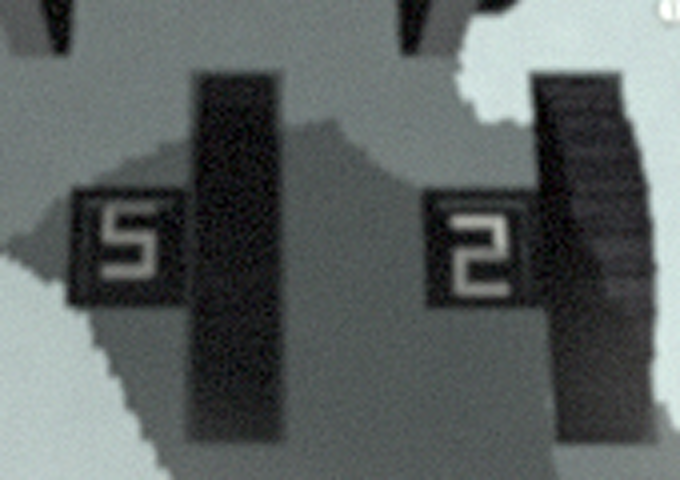

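The 5 is in the window (rows 203–277, centre about 240), but the centred 2 sits at about 257. That is an overshoot of roughly 6–7°, about 0.12 rad. It's inside tolerance, but there is time to trim it.

```bash
python3 -c "
from h import *
plan(*pose(0,.039))
d=np.radians(6.5);print(d/np.pi,.039*np.sin(d)/.15,.039*(1-np.cos(d))/.15)"
```

```text
t 8.95 shift [-0.014 -0.001  0.629] turn [-0.    -0.001 -0.001] F [-0.2 -0.8 -0.6]
0.036111111111111115 0.02943283557965575 0.0016713175240872613
```

move_arm([
  [[0, 0, 0, -0.014, 0, 0.2, 40], [0, 0, 0, -0.014, 0, 0.4, 40], [0, 0, 0, -0.014, 0, 0.55, 40], [0, 0, 0, -0.014, 0, 0.625, 40], [0, 0, 0, -0.014, 0, 0.625, 40]],
])

```text
time_s: 9.37
ee_pos: [0.5295, 0.2169, 0.089]
tool_rot: [0.107, 0.994, -0.001, -0.005]
ft_force: [-0.4, 0.1, 0.8]
finger_gap: 0.0396
gripper_force: 0.0
```

move_arm([
  [[0, 0, 0, 0, 0, 0, 5], [0, 0, 0, 0, 0, 0, 5], [0, 0, 0, 0, 0, 0, 5], [0, 0, 0, 0, 0, 0, 5], [0, 0, 0, 0, 0, 0, 5], [0, 0, 0, 0, 0, 0, 5]],
])

```text
time_s: 9.87
ee_pos: [0.5325, 0.2179, 0.0942]
tool_rot: [0.106, 0.994, -0.0, -0.0]
ft_force: [0.5, -3.6, 1.7]
finger_gap: 0.0134
gripper_force: 59.0
```

move_arm([
  [[0, -0.012, 0, 0.01, 0, 0, 5], [0, -0.024, 0, 0.02, 0, 0.001, 5], [0, -0.036, 0, 0.03, 0, 0.002, 5], [0, -0.036, 0, 0.03, 0, 0.002, 5], [0, -0.036, 0, 0.03, 0, 0.002, 5]],
])

```text
time_s: 10.28
ee_pos: [0.5274, 0.219, 0.0939]
tool_rot: [0.106, 0.993, -0.006, 0.055]
ft_force: [-0.4, -4.0, 3.6]
finger_gap: 0.0136
gripper_force: 59.7
```

move_arm([
  [[0, 0, 0, 0, 0, 0, 40], [0, 0, 0, 0, 0, 0, 40], [0, 0, 0, 0, 0, 0, 40], [0, 0, 0, 0, 0, 0, 40], [0, 0, 0, 0, 0, 0, 40], [0, 0, 0, 0, 0, 0, 40]],
])

```text
time_s: 10.78
ee_pos: [0.5272, 0.2193, 0.0928]
tool_rot: [0.106, 0.993, -0.006, 0.054]
ft_force: [0.2, -0.9, 0.1]
finger_gap: 0.0399
gripper_force: 0.0
```

move_arm([
  [[0, 0, 0, 0, 0, -0.1, 40], [0, 0, 0, 0, 0, -0.3, 40], [0, 0.036, 0, 0, 0, -0.6, 40], [0, 0.036, 0, 0, 0, -0.6, 40], [0, 0.036, 0, 0, 0, -0.6, 40], [0, 0.036, 0, 0, 0, -0.6, 40], [0, 0.036, 0, 0, 0, -0.6, 40]],
])

```text
time_s: 11.37
ee_pos: [0.5171, 0.2212, 0.1814]
tool_rot: [0.106, 0.994, -0.0, -0.002]
ft_force: [-0.2, 0.0, 0.1]
finger_gap: 0.0399
gripper_force: 0.0
```

Run:
```python
from h import *
m=camera_model('wrist'); im=camera('wrist')[:,:,::-1]
u,v=proj(m,W+[0,0,.09]).astype(int); s=observe(); print(u,v,s['ee_pos'],s['time_s'])
c=im[v-60:v+60,u-110:u+60]
cv2.imwrite('pics/w6.png',cv2.rotate(cv2.resize(cv2.convertScaleAbs(c,alpha=1.4),None,fx=4,fy=4,interpolation=cv2.INTER_CUBIC),cv2.ROTATE_180))
```

```text
278 237 [0.51654598 0.22112468 0.181002  ] 11.4167
```

View pics/w6.png

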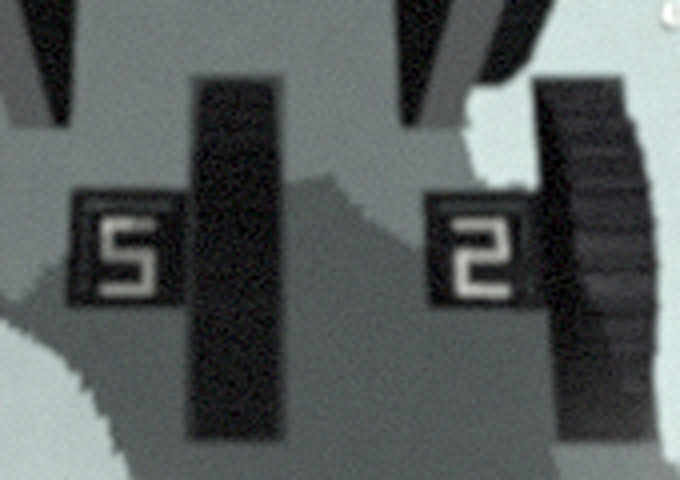

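The 5 (rows 218–297) now lines up with the 2 (rows 218–298), and the fingers are clear.

```bash
python3 -c "
from plant import *
print(hand_in())"
```

```text
the job is handed in; nothing more can be done
None
```

The job is handed in: the last picture shows the 5 centred in the left window and the right wheel still on its 2, with the gripper clear of the box; the hand-in call returned no verdict.

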